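# Run a row of spacer blocks home along the staging track and bolt it in

## Robot

A 7-joint arm with a two-finger parallel gripper is mounted at the origin on a cart in front of the work surface, level with it; the furniture and walls round the work are solid. World frame = base frame: x ahead of the robot, y to its left, z up, the work surface at z = 0. Lengths are in m, angles in rad, forces in N, time in s.
With the tool pointing down it reaches from about 0.425 to 0.95 m from the base axis. Payload 4.7 kg.
Tool frame: the origin (TCP) lies where the fingers leave the gripper's body, on its centre line; the fingertips stand 70 mm ahead of it and the grasp point (between the pads) lies 51 mm ahead of it; z points along the fingers, y is the line along which they close (so a half turn about z gives the same grasp; the last joint's range is limited). The gripper opens to 87 mm and grips with 3 to 60 N. Pads are 19 mm wide; open, the fingers measure 117 mm over their backs; the gripper's body (75 mm by 190 mm) begins 51 mm behind the grasp point.
Start: joints at [-1.248, 0.469, -0.049, 1.532, 0.024, 1.141, -0.082], TCP at [0.233, 0.634, 0.292] pointing down, gripper open.
Joint ranges: [-2.59, 2.59], [-0.33, 1.99], [-1.39, 1.29], [0.1, 2.45], [-1.04, 4.18], [0.21, 1.99], [-2.66, 2.66]. Speed limits (rad/s): [2.57, 2.57, 3.14, 3.14, 3.14, 3.14, 3.14].

## Interface

Orientations are given as a unit quaternion [x, y, z, w].
In Python, from workcell import * gives the robot as it stands.
- The arm moves only by the tool carry_out, never from a script. Its argument "series" is a list of rows, each an object of numbers: "wx", "wy", "wz": the turn, a rotation vector about the tool's x, y, z in degrees; "x", "y", "z": the shift along the tool's x, y, z in cm; "grip": the gripper command: -1 is fully open, 1 is shut, values between are in proportion. A call has 1 to 8 rows; each row shifts and turns the commanded pose from where the row before left it, along the tool's axes as they then stand; what a row does not reach is not made up. A row lasts 1/8 s, in which the tool goes at most 62.5 mm and 10.7 degrees, less where a joint would pass 70% of its speed; a pose out of reach is approached as far as the arm can. A call with a gripper value outside its range is refused whole. The fingers move at their own pace and stop on an object; "squeeze" is the grip in N (left out, the last holds). Time passes only in rows, so rows that do not move let the fingers close. It gives the time, the measured TCP pose, the force, the opening and the grip force at its end, in the units of the state.
- read_state(): the state, without advancing time (a new reading comes with each control period).
- get_image(name): name is "side" or "top" or "wrist"; returns a dict with "image" (400x640x3 uint8, red, green, blue), "intrinsics" (3x3 intrinsics, pixels), "T" (4x4, takes a point from camera to world coordinates). Camera axes: x right, y down, z forward; pixel columns grow to the right and rows downward; lengths in m; the calibration is good to about 2 mm. A picture is of the moment at which its call begins. There is no depth.
- job_done(): hands the job in; it is judged then, once.
Trained networks look in the newest picture that a camera, given by its name, has taken for a name from the list of things; names that differ only in an ending like _2 or _b are one class to them, and where a whole thing is asked for, a point or a joint stands for the part that bears it (a point fixed in the world has none). Each returns a list of dicts, best first, with "conf" (0 to 1); they miss things now and then, are a little off and sometimes report something else, mostly with a low value. They report only what shows in the picture. A call takes as long as a camera call. They do not tell look-alikes from the thing itself.
- search_frame(camera, thing): "point" ([x, y, z] in m, in the coordinates of the camera as it stood for that picture, good to about 4 mm: the middle of the surface that is visible of it).
- cut_out(camera, thing): "pixels" (400x640 bool, what is visible of it).
- landmark_of(camera, thing): "point" ([x, y, z] in m, in the coordinates of the camera as it stood for that picture, good to about 4 mm: a listed point, or the origin of a listed thing).
The state is a dict: "t": time; "joint_pos": joint angles; "dq": joint speeds; "joint_torque": joint torques, N m; "ee_pos": TCP position; "tool_rot": TCP orientation; "force": force on the tool from outside, world axes, zero at the start; "moment": the same for the moment, N m; "gripper_width": finger opening in m; "grip_force": force on a finger pad.
Only numpy, scipy, OpenCV 4.12 (cv2) and the standard library are available. Lean on these libraries where they do the work, as an engineer would, in place of code of your own. Each camera call takes 0.05 s, during which the arm holds its last target. There are 200 camera calls.

## Task

With the fingertips, push the row of four spacer blocks in the track together as one closed-up train, until the front block is hard against the end stop and there are no gaps. Then push the keeper bolt fully in behind the last block, and take the hand away. Only push: do not pick up or lift any block, and leave the spare block, the knob, the tin and the pliers where they are.

Things in the scene. Friction and masses are not known exactly. Their poses are not given: they have to be found in the camera images.
- track: Grey metal U-channel fixed to the worktop, 289 x 66 mm. Origin under its middle, on the worktop; own y runs along the channel, z up. A steel end stop, 40 mm high, crosses the -y end with its face at y = -140 mm; the +y end (y = +135) is open. Channel floor 6 mm above the worktop; side walls reach 16 mm above the worktop, 42 mm apart inside, 52 mm outside.
- stop_face (a point): Middle of the end stop's face, 140 mm along -y from the track's origin, 21 mm above the worktop; axes as the track's. The row is pushed toward it, along the track's -y.
- bolt (a joint): Keeper bolt: 13 mm square steel bar, 26 to 39 mm above the worktop, sliding across the channel along the track's +x. 0 m = drawn back (tip 30 mm short of the channel's centre line), starts at 0 to 0.007; 0.040 = fully in, at its hard stop. Friction about 1.5 N, no spring. Its centre line is at y = +16.5 mm in the track's frame, 6 mm clear of the last spacer when the row is home.
- bolt_button (a point): Middle of the outer flat face of the black round button (28 mm diameter, 8 mm thick) on the bolt's outer end, 32.5 mm above the worktop; moves with the bolt from x = -106 mm (drawn back) to x = -66 mm (fully in) in the track's frame. Push it along the track's +x, away from the robot. Axes as the track's.
- bolt_guide (a point): Top centre of the bolt's fixed guide, a grey bracket 18 mm (track x) by 28 mm (track y), 45 mm high, beside the channel on the robot's side (x = -49, y = +16.5 mm in the track's frame). Axes as the track's.
- spacer1_centre (a point): Spacer block 1 of the row of four in the track, counted from the end stop (the front one): plain aluminium block, 40 mm across the track, 36 along it, 30 high, 18 mm bore, about 0.12 kg. Centre of the block, 21 mm above the worktop (top at 36 mm) in the track. At the start the four touch (within 0.5 mm), 45 to 90 mm short of the end stop.
- spacer2_centre (a point): Spacer block 2 of the row of four in the track, counted from the end stop: plain aluminium block, 40 mm across the track, 36 along it, 30 high, 18 mm bore, about 0.12 kg. Centre of the block, 21 mm above the worktop (top at 36 mm) in the track.
- spacer3_centre (a point): Spacer block 3 of the row of four in the track, counted from the end stop: plain aluminium block, 40 mm across the track, 36 along it, 30 high, 18 mm bore, about 0.12 kg. Centre of the block, 21 mm above the worktop (top at 36 mm) in the track.
- spacer4_centre (a point): Spacer block 4 of the row of four in the track, counted from the end stop (the rear one, nearest the open end): plain aluminium block, 40 mm across the track, 36 along it, 30 high, 18 mm bore, about 0.12 kg. Centre of the block, 21 mm above the worktop (top at 36 mm) in the track.
- spare_spacer_centre (a point): A fifth, spare spacer block like the others, on the worktop beside the track; centre of the block, 15 mm above the worktop. Leave alone.
- lid_knob: Black lid knob, 41 mm diameter, 32 mm high, standing on the worktop; origin under its centre. Leave alone.
- grease_tin: Flat round tin, 72 mm diameter, 38 mm high, on the worktop beyond the track; origin under its centre. Leave alone.
- pliers: Pliers, 191 mm long along their own y, 53 mm wide, 12 mm high, lying on the worktop; origin under their centre. Leave alone.
Not all that is in view belongs to the job. What is shaped like the part that bears spacer4_centre but green or turquoise is not meant.

How it is judged:
By the outcome, as a careful person would: the job done as asked, in the order asked, and still so for the second after the job is handed in, with the robot touching nothing.
It also fails if it takes over 38 s, if anything falls off the work surface, if the arm or the gripper's body presses on something with over 40 N, if the wrist force passes 120 N, or if a joint passes its speed limit or range.

## Working session

There is one attempt and no reset: what is moved stays moved. The work goes in short steps, Python scripts to look and compute and a tool call to move; the robot and the scene stay as the last step left them, time stands still between calls to the robot, and variables do not carry over. Pictures are saved under pics/ and viewed, at most 10 in all, crops included, and the job is handed in when it is done.

Besides the shell and the picture viewer there is one more tool, called after ">>>" by a JSON object that holds its "op" and its "data", one argument or row to a line. carry_out: Moves the arm, as the interface text tells. Its arguments: {"type":"object","properties":{"series":{"type":"array","items":{"type":"object","properties":{"wx":{"type":"number"},"wy":{"type":"number"},"wz":{"type":"number"},"x":{"type":"number"},"y":{"type":"number"},"z":{"type":"number"},"grip":{"type":"number"}}}},"squeeze":{"type":"number"}},"required":["series"]}

```bash
mkdir -p pics
cat > h.py <<'E'
from workcell import *
import numpy as np, cv2
from scipy.spatial.transform import Rotation as R
def W(T,p): return (np.array(T)@np.r_[p,1])[:3]
def pix(im,p):
    c=np.linalg.inv(im["T"])@np.r_[p,1]; u=np.array(im["intrinsics"])@c[:3]; return u[:2]/u[2]
def ray(im,uv,z):
    T=np.array(im["T"]); d=T[:3,:3]@np.linalg.inv(im["intrinsics"])@np.r_[uv,1]; o=T[:3,3]
    return o+d*(z-o[2])/d[2]
def save(im,n): cv2.imwrite("pics/"+n+".png",cv2.cvtColor(im["image"],cv2.COLOR_RGB2BGR))
E
python3 - <<'E'
from h import *
np.set_printoptions(precision=4,suppress=True)
s=read_state(); print(s["t"],s["ee_pos"],s["tool_rot"],s["force"])
for c in ["top","side"]:
    im=get_image(c); save(im,c+"0"); print(c,np.array(im["T"])[:3,3])
    for n in ["track","stop_face","bolt_button","bolt_guide","spacer1_centre","spacer2_centre","spacer3_centre","spacer4_centre","spare_spacer_centre","lid_knob","grease_tin","pliers"]:
        for d in landmark_of(c,n)[:3]:
            w=W(im["T"],d["point"]); print(n,round(d["conf"],2),w,pix(im,w).round())
E
```

```text
0.0 [0.2324 0.6332 0.2912] [ 0.175   0.9846 -0.001  -0.0001] [-0.5716 -0.8071 -0.3225]
top [0.4311 0.2961 0.8947]
track 0.85 [0.5018 0.3249 0.0019] [320. 209.]
stop_face 0.95 [0.5345 0.1918 0.0176] [379. 195.]
bolt_button 0.47 [0.4111 0.3222 0.0307] [319. 249.]
spacer1_centre 0.61 [0.5123 0.2873 0.0222] [336. 204.]
spacer1_centre 0.54 [0.4497 0.3309 0.0451] [315. 231.]
spacer2_centre 0.67 [0.504  0.3193 0.019 ] [322. 207.]
spacer2_centre 0.31 [0.5046 0.3278 0.0026] [318. 207.]
spacer3_centre 0.7 [ 0.3602  0.1207 -0.0004] [408. 274.]
spacer3_centre 0.63 [0.4952 0.359  0.0181] [304. 211.]
spacer3_centre 0.56 [0.5119 0.2878 0.0176] [336. 204.]
spacer4_centre 0.6 [0.3398 0.3837 0.0163] [291. 281.]
spacer4_centre 0.55 [0.348  0.207  0.0153] [371. 279.]
spacer4_centre 0.54 [0.4887 0.3929 0.0226] [289. 213.]
spare_spacer_centre 0.89 [0.354  0.5109 0.0163] [233. 273.]
spare_spacer_centre 0.16 [0.4945 0.3564 0.0167] [305. 211.]
lid_knob 0.56 [0.361  0.1201 0.0013] [409. 274.]
grease_tin 0.85 [0.6595 0.0723 0.0015] [430. 144.]
grease_tin 0.32 [0.4902 0.393  0.0235] [289. 212.]
pliers 0.68 [0.5
[... 264 characters left out ...]
de 0.64 [0.4572 0.3273 0.0402] [302. 203.]
spacer1_centre 0.74 [0.5075 0.3214 0.0151] [321. 209.]
spacer1_centre 0.65 [0.5128 0.2845 0.0189] [328. 215.]
spacer2_centre 0.63 [0.505  0.3208 0.0167] [320. 208.]
spacer3_centre 0.53 [0.4944 0.3566 0.02  ] [311. 201.]
spacer4_centre 0.86 [0.3413 0.3768 0.0136] [253. 210.]
spacer4_centre 0.81 [0.3455 0.2042 0.0131] [273. 252.]
spacer4_centre 0.54 [0.489  0.3886 0.0181] [305. 196.]
spare_spacer_centre 0.48 [0.354  0.5028 0.0173] [247. 185.]
spare_spacer_centre 0.48 [0.5109 0.2853 0.0221] [327. 214.]
lid_knob 0.78 [0.3587 0.1208 0.0011] [290. 279.]
grease_tin 0.96 [ 0.6625  0.0703 -0.0024] [426. 261.]
pliers 0.83 [ 0.5311  0.5388 -0.0026] [302. 175.]
```

Run:
```python
import cv2,numpy as np
a=cv2.imread("pics/top0.png")[100:320,180:460]; b=cv2.imread("pics/side0.png")[150:310,220:460]
cv2.imwrite("pics/a.png",np.vstack([cv2.resize(a,(420,330),interpolation=3),cv2.resize(b,(420,270),interpolation=3)]))
cv2.imwrite("pics/a.png",cv2.resize(a,(756,594),interpolation=3));cv2.imwrite("pics/b.png",cv2.resize(b,(800,533),interpolation=3))
```

```text
(no output)
```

View pics/a.png

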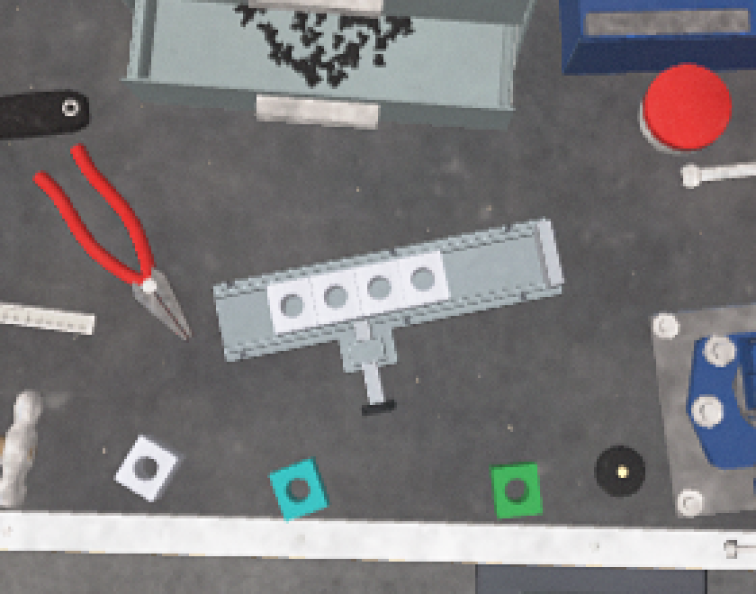

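View pics/b.png

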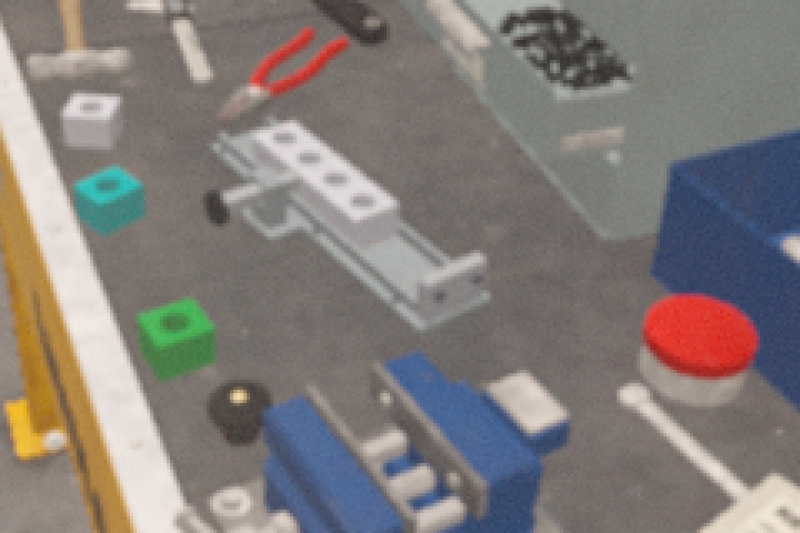

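The pictures show the track (top crop, about x 215–562, y 220–360) tilted about 13°. The four white blocks are short of the stop, which is at (550,250). The bolt button is on the robot side at (378,408), and the spare, teal and green blocks are clear of the work. Next I'll refine the track yaw and the row position.

Run:
```python
from h import *
from scipy.optimize import least_squares
np.set_printoptions(precision=4,suppress=True)
ims={c:get_image(c) for c in["top","side"]}
P=[]
for c,im in ims.items():
    g=im["image"].astype(int).min(2)
    if c=="top": g[:185]=0;g[225:]=0;g[:,:275]=0;g[:,350:]=0   # row of blocks
    else: continue
    m=(g>195).astype(np.uint8); k=cv2.connectedComponentsWithStats(m); i=1+k[2][1:,4].argmax()
    r=cv2.minAreaRect(np.argwhere(k[1]==i)[:,::-1].astype(np.float32)); print(c,r,k[2][i])
    w=np.array([ray(im,p,.036)for p in cv2.boxPoints(r)]); print(w)
    print("size",np.linalg.norm(w[0]-w[1]),np.linalg.norm(w[1]-w[2]),"c",w.mean(0))
# fit of track pose to network landmarks, averaged over both cameras (4 reads)
loc={"track":(0,0),"stop_face":(0,-.14),"bolt_guide":(-.049,.0165)}
obs=[]
for _ in range(4):
  for c in ims:
    im=get_image(c)
    for n,l in loc.items():
        for d in landmark_of(c,n)[:1]:
            w=W(im["T"],d["point"])
            if d["conf"]>.4 : obs.append((l,w[:2],n,c))
def f(q):
    s,c=np.sin(q[2]),np.cos(q[2])
    return np.ravel([[q[0]+c*l[0]-s*l[1]-w[0],q[1]+s*l[0]+c*l[1]-w[1]] for l,w,_,_ in obs])
r=least_squares(f,[.5,.326,.23],loss="soft_l1",f_scale=.003); print(len(obs),r.x,np.degrees(r.x[2]),np.abs(r.fun).max())
q=r.x;s,c=np.sin(q[2]),np.cos(q[2])
tw=lambda x,y,z:np.array([q[0]+c*x-s*y,q[1]+s*x+c*y,z])
for n in ims:
    o=cv2.resize(ims[n]["image"],None,fx=4,fy=4,interpolation=3)
    def poly(pts,col): cv2.polylines(o,[np.array([(pix(ims[n],tw(*p))+.5)*4 for p in pts]).astype(int)],True,col)
    poly([(x,y,.016)for x,y in((-.026,-.14),(.026,-.14),(.026,.135),(-.026,.135))],(255,0,0))
    poly([(x,-.14,.04)for x in(-.02,.02)],(255,0,255))
    poly([(x,y,.045)for x,y in((-.058,.0025),(-.04,.0025),(-.04,.0305),(-.058,.0305))],(0,255,0))
    a=o[640:1040,1000:1600] if n=="top" else o[680:1080,1080:1480]
    cv2.imwrite(f"pics/o{n}.png",a[...,::-1])
```

```text
top ((311.9615478515625, 207.30770874023438), (19.023265838623047, 66.48336791992188), 78.69007110595703) [279 193  68  31 968]
[[0.5058 0.4166 0.036 ]
 [0.5385 0.2739 0.036 ]
 [0.4975 0.2647 0.036 ]
 [0.4651 0.4067 0.036 ]]
size 0.14637495269468118 0.042065497831005626 c [0.5017 0.3405 0.036 ]
24 [0.5043 0.3253 0.2255] 12.919059027519934 0.1306491447856822
```

View pics/otop.png

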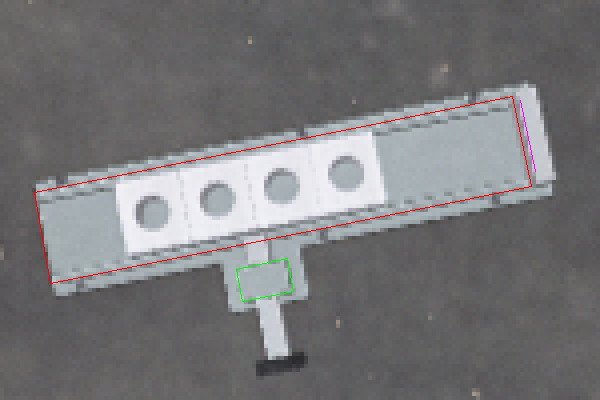

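View pics/oside.png

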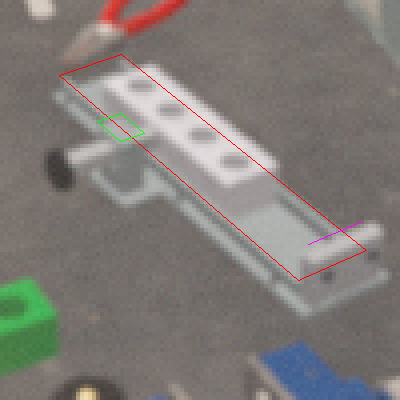

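The overlay agrees with the picture: yaw 12.9°, rear face at track y ≈ +87 mm, and about 83 mm to push. I'll turn and close the fingers first.

>>> {"op": "carry_out", "data": {
  "series": [
    {"wz":-8.3,"grip":1},
    {"wz":-8.3,"grip":1},
    {"wz":-8.3,"grip":1},
    {"wz":-8.2,"grip":1}
  ],
  "squeeze": 30
}}

```text
$.series[0]: bad value
```

>>> {"op": "carry_out", "data": {
  "series": [
    {"x":-2.45,"y":-3},
    {"x":-2.45,"y":-3},
    {"x":-2.45,"y":-3},
    {"x":-2.45,"y":-3},
    {"x":-2.45,"y":-3},
    {"x":-2.45,"y":-3},
    {"x":-2.45,"y":-3},
    {"x":-2.45,"y":-3}
  ]
}}

```text
$.series[0]: bad value
```

>>> {"op": "carry_out", "data": {
  "series": [
    {"z":4},
    {"z":4},
    {"z":4},
    {"z":3},
    {},
    {}
  ]
}}

```text
$.series[0]: bad value
```

```bash
cat >> h.py <<'E'
O=np.array([.5043,.3253]); A=.2255
Rt=np.array([[np.cos(A),-np.sin(A)],[np.sin(A),np.cos(A)]])
def rep():
    s=read_state(); m=R.from_quat(s["tool_rot"]).as_matrix()
    print("t",s["t"],"track xy mm",(Rt.T@(np.array(s["ee_pos"])[:2]-O)*1e3).round(1),"tipz",(np.array(s["ee_pos"])+.07*m[:,2])[2].round(4),"yaw err",np.degrees(np.arctan2(-m[0,1],m[1,1])-A).round(2),"tilt",m[:2,2].round(3),"F track",(Rt.T@np.array(s["force"])[:2]).round(1),s["force"][2],s["gripper_width"],s["grip_force"])
E
python3 - <<'E'
from h import *
rep()
im=get_image("wrist"); save(im,"w1")
E
```

```text
t 3.0 track xy mm [-195.9  361.4] tipz 0.2223 yaw err -33.08 tilt [-0.  0.] F track [ 0.  -0.6] 0.38532068512197926 0.08712345378626603 0.0
```

View pics/w1.png

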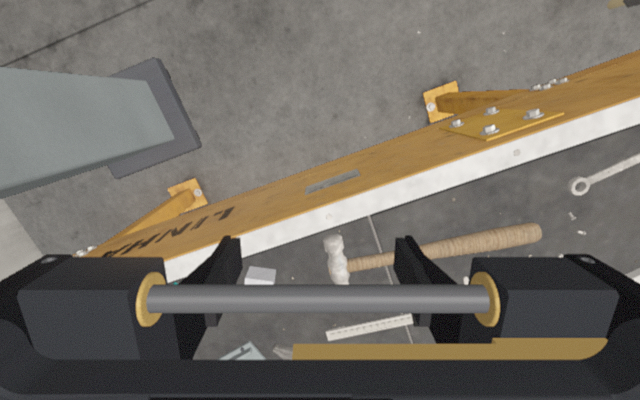

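The wrist picture shows the hand still at the start, over the bench edge, with the fingers open. All three calls were refused, so rows probably need every field.

>>> {"op": "carry_out", "data": {
  "series": [
    {"x":0,"y":0,"z":0,"wx":0,"wy":0,"wz":-8.3,"grip":1},
    {"x":0,"y":0,"z":0,"wx":0,"wy":0,"wz":-8.3,"grip":1},
    {"x":0,"y":0,"z":0,"wx":0,"wy":0,"wz":-8.3,"grip":1},
    {"x":0,"y":0,"z":0,"wx":0,"wy":0,"wz":-8.2,"grip":1}
  ],
  "squeeze": 30
}}

```text
t: 3.55
ee_pos: [0.2326, 0.6337, 0.2923]
tool_rot: [-0.115, 0.993, 0.0, 0.0]
force: [0.1, 1.2, -0.3]
gripper_width: 0.0548
grip_force: 0.0
```

>>> {"op": "carry_out", "data": {
  "series": [
    {"x":-2.45,"y":-3,"z":0,"wx":0,"wy":0,"wz":0,"grip":1},
    {"x":-2.45,"y":-3,"z":0,"wx":0,"wy":0,"wz":0,"grip":1},
    {"x":-2.45,"y":-3,"z":0,"wx":0,"wy":0,"wz":0,"grip":1},
    {"x":-2.45,"y":-3,"z":0,"wx":0,"wy":0,"wz":0,"grip":1},
    {"x":-2.45,"y":-3,"z":0,"wx":0,"wy":0,"wz":0,"grip":1},
    {"x":-2.45,"y":-3,"z":0,"wx":0,"wy":0,"wz":0,"grip":1},
    {"x":-2.45,"y":-3,"z":0,"wx":0,"wy":0,"wz":0,"grip":1},
    {"x":-2.45,"y":-3,"z":0,"wx":0,"wy":0,"wz":0,"grip":1}
  ]
}}

```text
t: 4.55
ee_pos: [0.4783, 0.4429, 0.2924]
tool_rot: [-0.113, 0.994, 0.0, 0.0]
force: [1.3, 0.4, 0.3]
gripper_width: 0.0004
grip_force: 0.0
```

>>> {"op": "carry_out", "data": {
  "series": [
    {"x":0,"y":0,"z":4,"wx":0,"wy":0,"wz":0,"grip":1},
    {"x":0,"y":0,"z":4,"wx":0,"wy":0,"wz":0,"grip":1},
    {"x":0,"y":0,"z":4,"wx":0,"wy":0,"wz":0,"grip":1},
    {"x":0,"y":0,"z":3,"wx":0,"wy":0,"wz":0,"grip":1},
    {"x":0,"y":0,"z":0,"wx":0,"wy":0,"wz":0,"grip":1}
  ]
}}

```text
t: 5.18
ee_pos: [0.4763, 0.4426, 0.1398]
tool_rot: [-0.113, 0.994, -0.002, -0.002]
force: [-0.4, -0.1, 0.4]
gripper_width: 0.0003
grip_force: 0.0
```

Run:
```python
from h import *
rep()
im=get_image("top"); o=cv2.resize(im["image"][130:260,240:420],None,fx=4,fy=4,interpolation=3); cv2.imwrite("pics/t1.png",o[...,::-1])
```

```text
t 5.175 track xy mm [ -1.1 120.6] tipz 0.0698 yaw err 0.03 tilt [-0.004 -0.004] F track [-0.4 -0. ] 0.39571578687072984 0.00029324791159917045 0.0
```

View pics/t1.png

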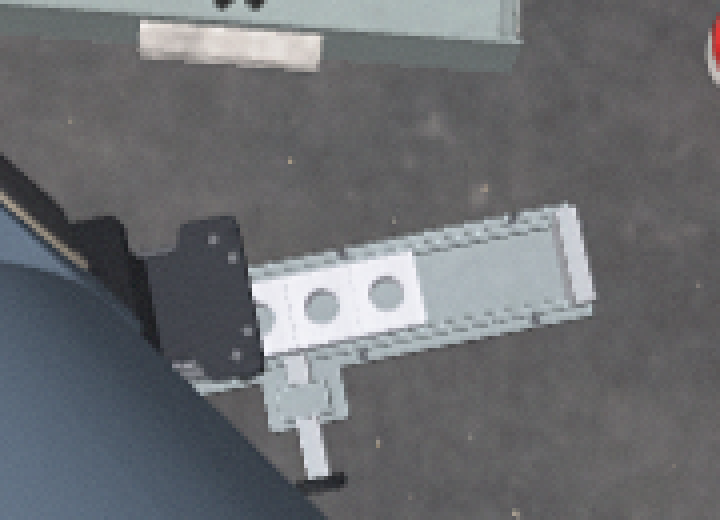

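The top view shows the hand over the open end, behind the row, and in line with the channel. Next: descend, then push.

>>> {"op": "carry_out", "data": {
  "series": [
    {"x":0,"y":0,"z":2,"wx":0,"wy":0,"wz":0,"grip":1},
    {"x":0,"y":0,"z":2,"wx":0,"wy":0,"wz":0,"grip":1},
    {"x":0,"y":0,"z":1.3,"wx":0,"wy":0,"wz":0,"grip":1},
    {"x":0,"y":0,"z":0,"wx":0,"wy":0,"wz":0,"grip":1}
  ]
}}

```text
t: 5.72
ee_pos: [0.4767, 0.4431, 0.0876]
tool_rot: [-0.113, 0.994, -0.001, -0.001]
force: [-0.4, -0.3, 0.1]
gripper_width: 0.0003
grip_force: 0.0
```

>>> {"op": "carry_out", "data": {
  "series": [
    {"x":0,"y":-0.8,"z":0,"wx":0,"wy":0,"wz":0,"grip":1},
    {"x":0,"y":-0.8,"z":0,"wx":0,"wy":0,"wz":0,"grip":1},
    {"x":0,"y":-0.6,"z":0,"wx":0,"wy":0,"wz":0,"grip":1},
    {"x":0,"y":-0.6,"z":0,"wx":0,"wy":0,"wz":0,"grip":1},
    {"x":0,"y":-0.6,"z":0,"wx":0,"wy":0,"wz":0,"grip":1}
  ]
}}

```text
t: 6.35
ee_pos: [0.4847, 0.4118, 0.0898]
tool_rot: [-0.113, 0.994, 0.001, 0.0]
force: [-0.6, 4.2, -0.2]
gripper_width: 0.0006
grip_force: 1.9
```

```bash
python3 -c "
from h import *
rep()"
```

```text
t 6.35 track xy mm [ 0.3 88.7] tipz 0.0198 yaw err 0.07 tilt [0.001 0.003] F track [0.4 4.2] -0.18562299803108678 0.0006351402314318901 1.869356317911297
```

>>> {"op": "carry_out", "data": {
  "series": [
    {"x":0,"y":-0.75,"z":0,"wx":0,"wy":0,"wz":0,"grip":1},
    {"x":0,"y":-0.75,"z":0,"wx":0,"wy":0,"wz":0,"grip":1},
    {"x":0,"y":-0.75,"z":0,"wx":0,"wy":0,"wz":0,"grip":1},
    {"x":0,"y":-0.75,"z":0,"wx":0,"wy":0,"wz":0,"grip":1},
    {"x":0,"y":-0.75,"z":0,"wx":0,"wy":0,"wz":0,"grip":1},
    {"x":0,"y":-0.75,"z":0,"wx":0,"wy":0,"wz":0,"grip":1},
    {"x":0,"y":-0.75,"z":0,"wx":0,"wy":0,"wz":0,"grip":1},
    {"x":0,"y":-0.75,"z":0,"wx":0,"wy":0,"wz":0,"grip":1}
  ]
}}

```text
t: 7.35
ee_pos: [0.4985, 0.3525, 0.0897]
tool_rot: [-0.113, 0.994, 0.001, 0.0]
force: [-1.0, 5.2, 3.3]
gripper_width: 0.0005
grip_force: 2.6
```

>>> {"op": "carry_out", "data": {
  "series": [
    {"x":0,"y":-0.3,"z":0,"wx":0,"wy":0,"wz":0,"grip":1},
    {"x":0,"y":-0.3,"z":0,"wx":0,"wy":0,"wz":0,"grip":1}
  ]
}}

```text
t: 7.6
ee_pos: [0.4998, 0.3469, 0.0897]
tool_rot: [-0.113, 0.994, 0.001, 0.0]
force: [-2.5, 5.6, 3.1]
gripper_width: 0.0004
grip_force: 2.8
```

```bash
python3 -c "
from h import *
rep()"
```

```text
t 7.6 track xy mm [ 0.5 22. ] tipz 0.0197 yaw err 0.04 tilt [0.001 0.002] F track [-1.2  6. ] 3.0793491173399876 0.0004493561621960232 2.807617415674031
```

>>> {"op": "carry_out", "data": {
  "series": [
    {"x":0,"y":-0.2,"z":0,"wx":0,"wy":0,"wz":0,"grip":1},
    {"x":0,"y":-0.1,"z":0,"wx":0,"wy":0,"wz":0,"grip":1}
  ]
}}

```text
t: 7.85
ee_pos: [0.5005, 0.3441, 0.0897]
tool_rot: [-0.113, 0.994, 0.001, 0.0]
force: [-1.3, 5.8, 2.8]
gripper_width: 0.0004
grip_force: 2.8
```

>>> {"op": "carry_out", "data": {
  "series": [
    {"x":0,"y":-0.1,"z":0,"wx":0,"wy":0,"wz":0,"grip":1},
    {"x":0,"y":-0.1,"z":0,"wx":0,"wy":0,"wz":0,"grip":1}
  ]
}}

```text
t: 8.1
ee_pos: [0.5009, 0.3422, 0.0897]
tool_rot: [-0.113, 0.994, 0.001, 0.0]
force: [-0.9, 5.7, 3.1]
gripper_width: 0.0006
grip_force: 2.8
```

```bash
python3 -c "
from h import *
rep()"
```

```text
t 8.1 track xy mm [ 0.5 17.3] tipz 0.0197 yaw err 0.05 tilt [0.001 0.002] F track [0.4 5.8] 3.0577877460256135 0.0005937601260373037 2.8311533632222563
```

>>> {"op": "carry_out", "data": {
  "series": [
    {"x":0,"y":-0.1,"z":0,"wx":0,"wy":0,"wz":0,"grip":1},
    {"x":0,"y":-0.1,"z":0,"wx":0,"wy":0,"wz":0,"grip":1}
  ]
}}

```text
t: 8.35
ee_pos: [0.5013, 0.3403, 0.0897]
tool_rot: [-0.113, 0.994, 0.001, 0.0]
force: [-1.6, 5.1, 2.6]
gripper_width: 0.0005
grip_force: 2.8
```

>>> {"op": "carry_out", "data": {
  "series": [
    {"x":0,"y":-0.1,"z":0,"wx":0,"wy":0,"wz":0,"grip":1},
    {"x":0,"y":-0.1,"z":0,"wx":0,"wy":0,"wz":0,"grip":1}
  ]
}}

```text
t: 8.6
ee_pos: [0.5018, 0.3384, 0.0897]
tool_rot: [-0.113, 0.994, 0.001, 0.0]
force: [-1.4, 5.9, 2.7]
gripper_width: 0.0003
grip_force: 2.8
```

Run:
```python
from h import *
rep()
im=get_image("side"); a=im["image"][165:275,260:400]
im2=get_image("top"); b=im2["image"][170:250,260:400]
o=np.vstack([a,b]); o=cv2.resize(o,None,fx=3,fy=3,interpolation=3) ; cv2.imwrite("pics/s2.png",o[...,::-1])
```

```text
t 8.6 track xy mm [ 0.4 13.3] tipz 0.0197 yaw err 0.06 tilt [0.001 0.002] F track [-0.1  6.1] 2.743886476681651 0.00025942210384605105 2.8432240476831794
```

View pics/s2.png

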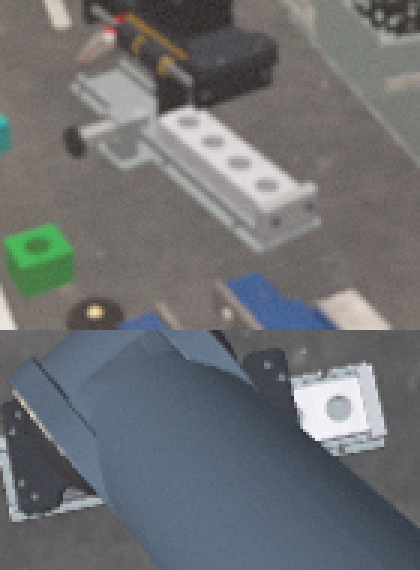

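The side view (upper part) shows the train almost at the stop. The top view (lower part) still shows a gap of 1–3 mm near (365,400), so I'll keep going gently.

>>> {"op": "carry_out", "data": {
  "series": [
    {"x":0,"y":-0.1,"z":0,"wx":0,"wy":0,"wz":0,"grip":1},
    {"x":0,"y":-0.1,"z":0,"wx":0,"wy":0,"wz":0,"grip":1}
  ]
}}

```text
t: 8.95
ee_pos: [0.5018, 0.3378, 0.0897]
tool_rot: [-0.113, 0.994, 0.002, 0.001]
force: [-2.3, 8.1, 1.1]
gripper_width: 0.0003
grip_force: 4.6
```

>>> {"op": "carry_out", "data": {
  "series": [
    {"x":0,"y":-0.1,"z":0,"wx":0,"wy":0,"wz":0,"grip":1},
    {"x":0,"y":-0.1,"z":0,"wx":0,"wy":0,"wz":0,"grip":1}
  ]
}}

```text
t: 9.2
ee_pos: [0.5018, 0.3376, 0.0898]
tool_rot: [-0.114, 0.993, 0.003, 0.001]
force: [-2.5, 12.2, 0.8]
gripper_width: 0.0005
grip_force: 6.2
```

The motion has stalled and the force is rising, so the row is at the stop. I'll press a little harder, then back off.

>>> {"op": "carry_out", "data": {
  "series": [
    {"x":0,"y":-0.2,"z":0,"wx":0,"wy":0,"wz":0,"grip":1},
    {"x":0,"y":-0.2,"z":0,"wx":0,"wy":0,"wz":0,"grip":1},
    {"x":0,"y":0,"z":0,"wx":0,"wy":0,"wz":0,"grip":1}
  ]
}}

```text
t: 9.57
ee_pos: [0.5016, 0.3372, 0.0901]
tool_rot: [-0.115, 0.993, 0.006, 0.001]
force: [-3.4, 17.2, -0.7]
gripper_width: 0.0004
grip_force: 8.7
```

```bash
python3 -c "
from h import *
rep()"
```

```text
t 9.575 track xy mm [-0.  12.2] tipz 0.0201 yaw err 0.28 tilt [0.001 0.011] F track [ 0.5 17.5] -0.7144254222569516 0.0003520863675096579 8.677913343999535
```

Now retreat, lift, and go over to the button.

>>> {"op": "carry_out", "data": {
  "series": [
    {"x":0,"y":1,"z":0,"wx":0,"wy":0,"wz":0,"grip":1},
    {"x":0,"y":2,"z":0,"wx":0,"wy":0,"wz":0,"grip":1},
    {"x":0,"y":0,"z":-4,"wx":0,"wy":0,"wz":0,"grip":1},
    {"x":0,"y":0,"z":-4,"wx":0,"wy":0,"wz":0,"grip":1},
    {"x":3.5,"y":-0.6,"z":0,"wx":0,"wy":0,"wz":0,"grip":1},
    {"x":3.5,"y":-0.6,"z":0,"wx":0,"wy":0,"wz":0,"grip":1},
    {"x":3.5,"y":-0.6,"z":0,"wx":0,"wy":0,"wz":0,"grip":1},
    {"x":3.5,"y":0,"z":0,"wx":0,"wy":0,"wz":0,"grip":1}
  ]
}}

```text
t: 10.58
ee_pos: [0.3636, 0.3084, 0.1689]
tool_rot: [-0.112, 0.994, -0.001, -0.0]
force: [0.5, -0.4, -0.5]
gripper_width: 0.0003
grip_force: 0.0
```

Run:
```python
from h import *
rep()
im=get_image("side")
for n in ["bolt_button","spacer1_centre","spacer4_centre"]:
    for d in landmark_of("side",n)[:3]:
        w=W(im["T"],d["point"]); print(n,round(d["conf"],2),(Rt.T@(w[:2]-O)*1e3).round(1),w[2].round(4))
```

```text
t 10.575 track xy mm [-141.   15.] tipz 0.0989 yaw err -0.09 tilt [-0.001 -0.002] F track [ 0.4 -0.5] -0.46913144691932707 0.00030532430590056187 0.0
bolt_button 0.61 [-97.2  14.9] 0.0318
spacer1_centre 0.67 [  -3.2 -122.5] 0.0195
spacer1_centre 0.35 [  2.  -85.5] 0.0175
spacer4_centre 0.71 [-150.2   87. ] 0.0124
spacer4_centre 0.63 [-182.5  -83.4] 0.0122
spacer4_centre 0.59 [ -0.7 -19.1] 0.0176
```

The spacers read home (spacer 1 at −122.5 mm, −122 nominal). Next: descend and push the bolt.

>>> {"op": "carry_out", "data": {
  "series": [
    {"x":0,"y":0,"z":3,"wx":0,"wy":0,"wz":0,"grip":1},
    {"x":0,"y":0,"z":3,"wx":0,"wy":0,"wz":0,"grip":1},
    {"x":0,"y":0.15,"z":1.3,"wx":0,"wy":0,"wz":0,"grip":1},
    {"x":0,"y":0,"z":0,"wx":0,"wy":0,"wz":0,"grip":1}
  ]
}}

```text
t: 11.28
ee_pos: [0.3644, 0.3115, 0.0956]
tool_rot: [-0.112, 0.994, -0.001, -0.001]
force: [0.5, 0.9, 0.5]
gripper_width: 0.0002
grip_force: 0.0
```

>>> {"op": "carry_out", "data": {
  "series": [
    {"x":-0.7,"y":0,"z":0,"wx":0,"wy":0,"wz":0,"grip":1},
    {"x":-0.7,"y":0,"z":0,"wx":0,"wy":0,"wz":0,"grip":1},
    {"x":-0.7,"y":0,"z":0,"wx":0,"wy":0,"wz":0,"grip":1},
    {"x":-0.7,"y":0,"z":0,"wx":0,"wy":0,"wz":0,"grip":1},
    {"x":-0.7,"y":0,"z":0,"wx":0,"wy":0,"wz":0,"grip":1},
    {"x":-0.7,"y":0,"z":0,"wx":0,"wy":0,"wz":0,"grip":1}
  ]
}}

```text
t: 12.02
ee_pos: [0.405, 0.3209, 0.0962]
tool_rot: [-0.113, 0.994, -0.0, -0.0]
force: [-1.5, -0.9, 0.9]
gripper_width: 0.0003
grip_force: 0.9
```

```bash
python3 -c "
from h import *
rep()"
```

```text
t 12.025 track xy mm [-97.8  17.9] tipz 0.0262 yaw err 0.04 tilt [-0.001 -0.   ] F track [-1.6 -0.5] 0.8916980350379092 0.0002641027028125613 0.8648207317855849
```

Contact made. About 22 mm to go.

>>> {"op": "carry_out", "data": {
  "series": [
    {"x":-0.5,"y":0,"z":0,"wx":0,"wy":0,"wz":0,"grip":1},
    {"x":-0.5,"y":0,"z":0,"wx":0,"wy":0,"wz":0,"grip":1},
    {"x":-0.4,"y":0,"z":0,"wx":0,"wy":0,"wz":0,"grip":1},
    {"x":-0.3,"y":0,"z":0,"wx":0,"wy":0,"wz":0,"grip":1}
  ]
}}

```text
t: 12.52
ee_pos: [0.4217, 0.3248, 0.0962]
tool_rot: [-0.113, 0.994, 0.0, -0.0]
force: [-2.0, 0.3, 0.6]
gripper_width: 0.0004
grip_force: 0.8
```

>>> {"op": "carry_out", "data": {
  "series": [
    {"x":-0.2,"y":0,"z":0,"wx":0,"wy":0,"wz":0,"grip":1},
    {"x":-0.2,"y":0,"z":0,"wx":0,"wy":0,"wz":0,"grip":1}
  ]
}}

```text
t: 12.78
ee_pos: [0.4246, 0.3255, 0.0961]
tool_rot: [-0.113, 0.994, -0.0, -0.001]
force: [-6.0, -0.3, 5.0]
gripper_width: 0.0
grip_force: 3.1
```

>>> {"op": "carry_out", "data": {
  "series": [
    {"x":-0.15,"y":0,"z":0,"wx":0,"wy":0,"wz":0,"grip":1},
    {"x":-0.15,"y":0,"z":0,"wx":0,"wy":0,"wz":0,"grip":1}
  ]
}}

```text
t: 13.02
ee_pos: [0.425, 0.3256, 0.096]
tool_rot: [-0.113, 0.994, -0.001, -0.004]
force: [-11.9, -2.2, 10.0]
gripper_width: 0.0007
grip_force: 5.9
```

```bash
python3 -c "
from h import *
rep()"
```

```text
t 13.025 track xy mm [-77.2  18. ] tipz 0.026 yaw err 0.08 tilt [-0.007 -0.004] F track [-12.1   0.5] 10.032585114290018 0.0006679476496004645 5.923498636402655
```

>>> {"op": "carry_out", "data": {
  "series": [
    {"x":-0.2,"y":0,"z":0,"wx":0,"wy":0,"wz":0,"grip":1},
    {"x":-0.1,"y":0,"z":0,"wx":0,"wy":0,"wz":0,"grip":1},
    {"x":0,"y":0,"z":0,"wx":0,"wy":0,"wz":0,"grip":1}
  ]
}}

```text
t: 13.4
ee_pos: [0.4254, 0.3258, 0.0958]
tool_rot: [-0.114, 0.993, -0.002, -0.006]
force: [-16.0, -3.7, 13.5]
gripper_width: 0.0006
grip_force: 8.0
```

>>> {"op": "carry_out", "data": {
  "series": [
    {"x":1,"y":0,"z":0,"wx":0,"wy":0,"wz":0,"grip":1},
    {"x":2,"y":0,"z":0,"wx":0,"wy":0,"wz":0,"grip":1},
    {"x":1,"y":0,"z":0,"wx":0,"wy":0,"wz":0,"grip":1},
    {"x":0,"y":0,"z":-4,"wx":0,"wy":0,"wz":0,"grip":1},
    {"x":0,"y":0,"z":-4,"wx":0,"wy":0,"wz":0,"grip":1},
    {"x":0,"y":4,"z":-4,"wx":0,"wy":0,"wz":0,"grip":1},
    {"x":0,"y":5,"z":-2,"wx":0,"wy":0,"wz":0,"grip":1},
    {"x":0,"y":5,"z":0,"wx":0,"wy":0,"wz":0,"grip":1}
  ]
}}

```text
t: 14.4
ee_pos: [0.3622, 0.4567, 0.2391]
tool_rot: [-0.112, 0.994, 0.002, 0.003]
force: [0.6, -0.6, -0.3]
gripper_width: 0.0004
grip_force: 0.0
```

>>> {"op": "carry_out", "data": {
  "series": [
    {"x":0,"y":5,"z":0,"wx":0,"wy":0,"wz":0,"grip":1},
    {"x":0,"y":5,"z":0,"wx":0,"wy":0,"wz":0,"grip":1},
    {"x":0,"y":5,"z":0,"wx":0,"wy":0,"wz":0,"grip":1},
    {"x":0,"y":0,"z":0,"wx":0,"wy":0,"wz":0,"grip":1}
  ]
}}

```text
t: 14.9
ee_pos: [0.3246, 0.6047, 0.2357]
tool_rot: [-0.115, 0.993, 0.002, -0.0]
force: [0.5, -0.6, -0.4]
gripper_width: 0.0002
grip_force: 0.0
```

Run:
```python
from h import *
rep()
a=get_image("side")["image"][165:255,260:400]
im=get_image("top"); b=im["image"][170:260,250:390]
o=cv2.resize(np.vstack([a,b]),None,fx=3.3,fy=3.3,interpolation=3) ; cv2.imwrite("pics/f.png",o[...,::-1])
for n in ["bolt_button","spacer1_centre","spacer4_centre"]:
    for d in landmark_of("top",n)[:3]:
        w=W(im["T"],d["point"]); print(n,round(d["conf"],2),(Rt.T@(w[:2]-O)*1e3).round(1),w[2].round(4))
```

```text
t 14.9 track xy mm [-112.7  312.5] tipz 0.1657 yaw err 0.34 tilt [-0.001  0.003] F track [ 0.4 -0.7] -0.4085512101451811 0.00015654234384544454 0.0
bolt_button 0.62 [-61.4  17.2] 0.0302
bolt_button 0.48 [ -0.2 -11.8] 0.026
spacer1_centre 0.8 [  -0.9 -119.8] 0.0197
spacer1_centre 0.5 [ -2.5 -49.9] 0.0172
spacer1_centre 0.5 [-104.   213.5] 0.0189
spacer4_centre 0.86 [-181.3  -79.3] 0.0179
spacer4_centre 0.71 [ -1.4 -14.6] 0.0254
spacer4_centre 0.71 [-146.4   94.6] 0.0154
```

View pics/f.png

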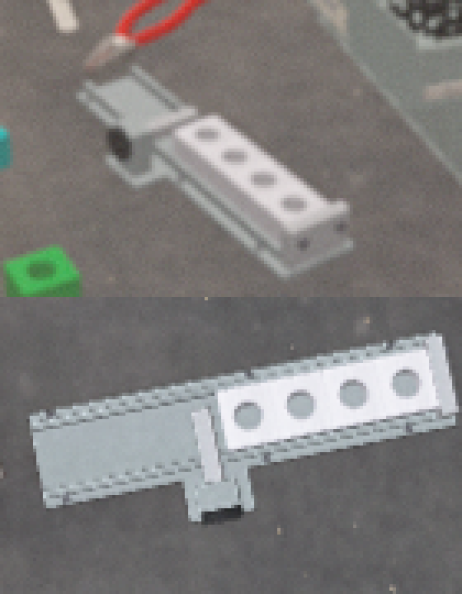

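The final view shows the train closed up against the stop (lower part, 218–438). The bolt lies across the channel behind it at (205,445), its button is against the guide, and the hand is clear.

```bash
python3 -c "
from workcell import *
print(job_done())"
```

```text
the job is handed in; nothing more can be done
None
```

The four spacers are closed up hard against the end stop, the keeper bolt is fully in behind them, the hand is clear, and the job was handed in at about 15 s of the 38 s limit.

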